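# Clamp a lens blank in the drilling jig

### The arm

A 7-joint arm with a two-finger parallel gripper is mounted at the origin on the work surface. World frame = base frame: x ahead of the robot, y to its left, z up, the work surface at z = 0. Lengths are in m, angles in rad, forces in N, time in s.
With the tool pointing down it reaches from about 0.425 to 0.925 m from the base axis. Payload 6.8 kg.
Tool frame: the origin (TCP) lies between the finger pads; the fingertips stand finger_overhang ahead of it and the grasp point (between the pads) lies 6 mm ahead of it (finger_overhang is the distance from the TCP to the fingertips, in m); z points along the fingers, y is the line along which they close (so a half turn about z gives the same grasp; the last joint's range is limited). The gripper opens to 85 mm and grips with 20 to 120 N. Pads are 22 mm wide; open, the fingers measure 114 mm over their backs; the gripper's body (76 mm by 85 mm) begins 54 mm behind the grasp point. The pads swing forward as they close: fully open they stand 13 mm farther back than shut.
Start: joints at [-1.448, 0.477, 0.022, 1.555, -0.011, 1.109, -0.083], TCP at [0.154, 0.657, 0.256] pointing down, gripper open.
Joint ranges: [-2.96, 2.96], [-0.34, 2.1], [-1.41, 1.46], [0.24, 2.44], [-1.37, 4.51], [0.17, 1.92], [-2.96, 2.96]. Speed limits (rad/s): [2.39, 2.39, 3.14, 3.14, 3.14, 3.14, 3.14].

### API

Orientations are given as a unit quaternion [w, x, y, z].
In Python, from station import * gives the robot as it stands.
- The arm moves only by the tool drive_tool, never from a script. Its argument "increments" is a list of rows, each an object of numbers: "claw": the finger opening in m, from 0 to 0.0854; "dx", "dy", "dz": the shift along the tool's x, y, z in m; "wx", "wy", "wz": the turn, a rotation vector about the tool's x, y, z in degrees. A call has 1 to 20 rows; each row shifts and turns the commanded pose from where the row before left it, along the tool's axes as they then stand; what a row does not reach is not made up. A row lasts 1/8 s, in which the tool goes at most 62.5 mm and 10.7 degrees, less where a joint would pass 70% of its speed; a pose out of reach is approached as far as the arm can. A call with a gripper value outside its range is refused whole. The fingers move at their own pace and stop on an object; "newtons" is the grip in N (left out, the last holds). Time passes only in rows, so rows that do not move let the fingers close. It gives the time, the measured TCP pose, the force, the opening and the grip force at its end, in the units of the state.
- get_obs(): the state, without advancing time (a new reading comes with each control period).
- read_camera(name): name is "side" or "top" or "wrist"; returns (picture, depth): 384x512x3 uint8, red, green, blue; 384x512 float32, m along the optical axis (not along the pixel's ray), 0 where there is no reading.
- calibration(name): a dict with "intrinsics" (3x3 intrinsics, pixels), "k1" (the pictures are not rectified: a ray, as slopes to the right and down, at radius r is drawn at 1 + k1 r^2 times it, then the intrinsics apply), "R" (3x3) and "t" (3): a world point X has camera coordinates R X + t; the wrist camera has in their place "mount" (4x4, takes a point from camera to tool coordinates, whose origin is the TCP and whose axes are the flange's). Camera axes: x right, y down, z forward; pixel columns grow to the right and rows downward; lengths in m; the calibration is good to about 2 mm. A picture is of the moment at which its call begins: read the wrist's pose just before it. calibration takes no time and is no camera call.
- hand_in(): hands the job in; it is judged then, once.
The state is a dict: "t": time; "q": joint angles; "joint_vel": joint speeds; "joint_torque": joint torques, N m; "eef_pos": TCP position; "tool_rot": TCP orientation; "contact_force": force on the tool from outside, world axes, zero at the start; "torque": the same for the moment, N m; "gripper_width": opening from 0.0 (shut) to 1.0 (fully open); "grasp_force": force on a finger pad.
Only numpy, scipy, OpenCV 4.12 (cv2) and the standard library are available. Lean on these libraries where they do the work, as an engineer would, in place of code of your own. Each camera call takes 0.05 s, during which the arm holds its last target. There are 200 camera calls.

### The job

A lens blank sits in the seat of the drilling jig with the clamp strap swung aside. With a finger, push the strap round over the lens until it rests against its stop post, and only then push the cam lever on the strap fully down, so that the rubber foot clamps the lens. Everything is done by pushing: leave the lens lying in its seat, lift nothing, and leave the other things on the bench where they are.

Things in the scene. Friction and masses are not known exactly. Their poses are not given: they have to be found in the camera images.
- jig: Lens drilling jig, fixed to the bench: grey-painted steel plate 200 (x) x 120 (y) x 16 mm. Origin at the centre of the plate's underside, on the bench; z up. The lens seat is over the origin; the strap's pivot post stands at x = +65 mm, y = 0; a square steel stop post (14 x 12 mm, top 60 mm above the bench) stands at x = -72, y = -18 mm. Three 8 mm centring pins, tops 36 mm above the bench, stand round the lens. Position and yaw change from run to run.
- seat (a point): Centre of the top of the rubber seat (48 mm across), 26 mm above the bench, over the jig's origin. Axes as the jig's.
- strap_pivot (a point): Point on the strap's vertical swing axis, at the height of the middle of the strap (49 mm above the bench). Axes as the jig's, fixed.
- strap (a joint): Swing of the strap about the vertical axis through strap_pivot, rad. 0 = over the lens, against the stop post (a hard stop): the strap then points from the pivot along the jig's -x. Positive = swung aside, towards the jig's +y: at angle a it points along (-cos a, +sin a) in the jig's x, y. Limit 1.7. Starts at about 1.0 to 1.4. Turns stiffly, about 0.12 N m (1 N at the tab), and stays where it is left.
- strap_tab (a point): Middle of the upright finger tab at the free end of the steel strap, 137 mm from the swing axis, 65 mm above the bench. The strap is 22 mm wide, its underside 46 and its top 52 mm above the bench; the tab is 10 mm (along the strap) x 22 mm and reaches 78 mm above the bench. Its axes turn with the strap: -x points outwards along the strap, y across it; the side to push on is +y, the side that faces away from the lens while the strap is swung aside.
- lever (a joint): Cam lever, rad. 0 = fully down, level above the strap (a hard stop); positive = raised. Starts at about 0.75 to 1.0; limit 1.15. Needs about 0.25 N m (5 N at 50 mm from its pivot) and stays where it is left. Pushing it down lowers the rubber foot under the strap (5.5 mm per rad) onto the lens.
- lever_pivot (a point): The lever's horizontal hinge, in a clevis on top of the strap, 65 mm from the swing axis and 64 mm above the bench; it comes over the lens when the strap is home. Axes turn with the lever: x points along the lever to its end.
- lever_end (a point): Tip of the lever, 98 mm from its pivot. The lever points from its pivot back towards the strap's swing axis (with the strap home: towards the jig's +x), and rises at the angle given by joint lever. A flat bar 14 mm wide and 8 mm thick; the last 36 mm is a black grip 22 mm wide and 12 mm thick. When fully down its top is 69 mm (bar) or 71 mm (grip) above the bench.
- foot: Rubber foot, 20 mm across, on a steel rod under the strap right below lever_pivot; origin at the centre of its underside. It passes about 4 mm above the lens while the lever is up and bears on it when the lever is down.
- lens: The lens blank in the jig, greenish glass disc 68 mm across, 10 mm thick, loose on the seat between the pins (1 mm play). Origin at the centre of its underside.
- lens_mid (a point): Centre of that lens blank, half-way up: 5 mm above the seat when it lies there.
- spare_lens: Bystander, to be left alone: a second, identical lens blank, 68 mm across and 10 mm thick, lying loose on the bench beside the jig.
- screwdriver: Bystander, to be left alone: a small screwdriver, 160 mm long, lying loose on the bench beyond the jig.
- screw_pot: Bystander, to be left alone: a small lidded screw pot, 52 across and 50 tall mm; loose on the bench beside the jig.
- pliers: Bystander, to be left alone: optician's pliers, 150 long, 10 thick mm; loose on the bench beside the jig.
- case: Bystander, to be left alone: a black spectacle case, 160 x 62 x 40 mm; loose on the bench beside the jig.
- parts_tray: Bystander, to be left alone: a small grey parts tray, 100 x 75 x 28 mm; loose on the bench beside the jig.
Not all that is in view belongs to the job. What is shaped like the jig but red is not meant.

How it is judged:
By the outcome, as a careful person would: the job done as asked, in the order asked, and still so for the second after the job is handed in, with the robot touching nothing.
It also fails if it takes over 48 s, if anything falls off the work surface, if the arm or the gripper's body presses on something with over 40 N, if the wrist force passes 120 N, or if a joint passes its speed limit or range.

## Working session

There is one attempt and no reset: what is moved stays moved. The work goes in short steps, Python scripts to look and compute and a tool call to move; the robot and the scene stay as the last step left them, time stands still between calls to the robot, and variables do not carry over. Pictures are saved under pics/ and viewed, at most 10 in all, crops included, and the job is handed in when it is done.

Besides the shell and the picture viewer there is one more tool, called after "Request:" as name(argument=value, ...) on one line, values as JSON. drive_tool: Moves the arm, as the interface text tells. Its arguments: {"type":"object","properties":{"increments":{"type":"array","items":{"type":"object","properties":{"claw":{"type":"number"},"dx":{"type":"number"},"dy":{"type":"number"},"dz":{"type":"number"},"wx":{"type":"number"},"wy":{"type":"number"},"wz":{"type":"number"}}}},"newtons":{"type":"number"}},"required":["increments"]}

```bash
mkdir -p pics
python3 - <<'E'
from station import *
import cv2,numpy as np
o=get_obs();print(o)
for n in ["top","side"]:
    p,d=read_camera(n);np.savez(f'{n}0.npz',p=p,d=d)
    cv2.imwrite(f'pics/{n}0.png',p[:,:,::-1]);c=calibration(n);print(n,c)
E
```

```text
{'t': 0.0, 'q': array([-1.44809763,  0.47784282,  0.02234564,  1.55644932, -0.01146797,
        1.10932517, -0.08309149]), 'joint_vel': array([-0.00015031,  0.0007813 , -0.00037396, -0.00023568,  0.00051805,
        0.00055721, -0.00170166]), 'joint_torque': array([-6.75378615e-04, -5.96465242e+01,  1.60764221e+00, -2.81180942e+01,
        1.24591507e-02,  9.49209498e-03, -3.58576273e-06]), 'eef_pos': array([0.15430679, 0.65655654, 0.25529807]), 'tool_rot': array([-2.22911546e-05,  1.15123879e-01,  9.93350690e-01, -9.47943580e-04]), 'contact_force': array([ 0.14539533, -0.20807416, -0.14397134]), 'torque': array([ 0.04651096, -0.03526432,  0.00139102]), 'grasp_force': 0.0, 'gripper_width': 1.0035645853314246}
top {'intrinsics': array([[353.70662121,   0.        , 254.34731595],
       [  0.        , 353.70662121, 185.29116582],
       [  0.        ,   0.        ,   1.        ]]), 'k1': -0.025668219571310137, 'R': array([[ 0.0253233 , -0.99961878, -0.01100125],
       [-0.99417846, -0.02402955, -0.1050322 ],
       [ 0.10472781,  0.01359696, -0.99440797]]), 't': array([0.03520714, 0.49074328, 1.11162052])}
side {'intrinsics': array([[380.35834315,   0.        , 251.37014573],
       [  0.        , 380.35834315, 190.65307307],
       [  0.        ,   0.        ,   1.        ]]), 'k1': -0.0008380855283357831, 'R': array([[ 0.69501645, -0.71898599,  0.0033585 ],
       [-0.55775902, -0.54210036, -0.62851577],
       [ 0.45371468,  0.43495556, -0.77778959]]), 't': array([-0.31970041,  0.35868334,  0.84542613])}
```

View pics/top0.png

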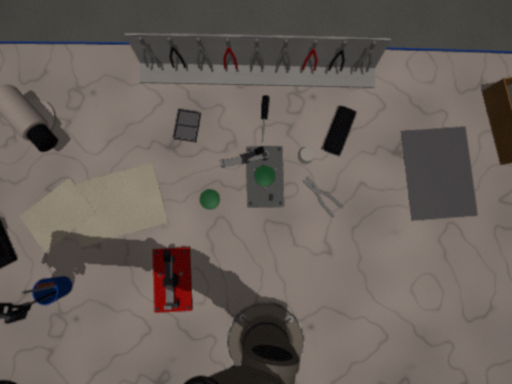

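View pics/side0.png

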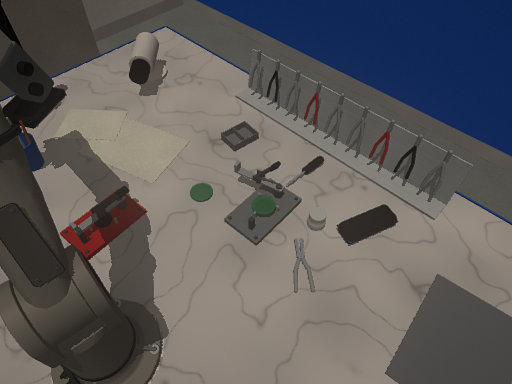

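The top view shows two jig-like things. The grey plate at (265,177) has the stop post at about (271,197), the strap swung to (225,162) and the lens at (264,176). The red one at (172,280) is not meant. The spare lens at (209,199) lies off the jig. I'll measure the grey jig and confirm it in an enlarged crop.

```bash
cat > h.py <<'E'
import numpy as np,cv2
from station import *
def ray(c,uv,R=None,t=None):
    K=c['intrinsics'];uv=np.atleast_2d(np.asarray(uv,float))
    m=cv2.undistortPoints(uv[:,None],K,np.array([c['k1'],0,0,0.]))[:,0]
    R=c['R'];t=c['t']
    return -R.T@t, np.c_[m,np.ones(len(m))]@R
def plane(c,uv,z):
    C,d=ray(c,uv); return C+d*((z-C[2])/d[:,2])[:,None]
def depthpts(c,uv,dd):
    C,d=ray(c,uv); return C+d*np.asarray(dd)[:,None]
def proj(c,X):
    x=np.atleast_2d(X)@c['R'].T+c['t'];s=x[:,:2]/x[:,2:];s=s*(1+c['k1']*(s**2).sum(1,keepdims=True))
    return s@c['intrinsics'][:2,:2].T+c['intrinsics'][:2,2]
def wristcal(o):
    from scipy.spatial.transform import Rotation as Ro
    c=dict(calibration('wrist'));q=o['tool_rot'];T=np.eye(4);T[:3,:3]=Ro.from_quat(q[[1,2,3,0]]).as_matrix();T[:3,3]=o['eef_pos']
    M=np.linalg.inv(T@c['mount']);c['R']=M[:3,:3];c['t']=M[:3,3];return c
E
python3 - <<'E'
from h import *
out=[]
for n,box in [('top',(205,130,305,225)),('side',(205,140,325,260))]:
    f=np.load(n+'0.npz');p=f['p'];d=f['d'];c=calibration(n)
    x0,y0,x1,y1=box
    vv,uu=np.mgrid[y0:y1,x0:x1];uv=np.c_[uu.ravel(),vv.ravel()]
    X=depthpts(c,uv,d[y0:y1,x0:x1].ravel());col=p[y0:y1,x0:x1].reshape(-1,3).astype(int)
    g=(col[:,1]>col[:,0]+25)&(col[:,1]>col[:,2]+8)
    m=np.zeros((y1-y0)*(x1-x0),np.uint8);m[g]=1;_,_,st,ce=cv2.connectedComponentsWithStats(m.reshape(y1-y0,x1-x0))
    for s,e in zip(st[1:],ce[1:]):
        if s[4]>50: print(n,'green',s[4],e+[x0,y0],plane(c,e+[x0,y0],.036),plane(c,e+[x0,y0],.01))
    pl=(X[:,2]>.009)&(X[:,2]<.022)&(col.max(1)-col.min(1)<25)
    m=pl.reshape(y1-y0,x1-x0).astype(np.uint8);_,lab,st,_=cv2.connectedComponentsWithStats(m);k=1+st[1:,4].argmax()
    P=plane(c,uv[lab.ravel()==k],.016)
    r=cv2.minAreaRect((P[:,:2]*1000).astype(np.float32));print(n,'plate',r)
    hi=(X[:,2]>.043)&(X[:,2]<.15);print(n,'high',hi.sum())
    for a in X[hi&(X[:,2]>.045)][::6]: print(np.round(a*1000).astype(int).tolist(),end=' ')
    print()
    out.append(cv2.resize(p[y0:y1,x0:x1,::-1],(400,380),interpolation=cv2.INTER_CUBIC))
cv2.imwrite('pics/crop.png',np.hstack(out))
E
```

```text
top green 318 [264.35220126 175.33333333] [[0.52144457 0.01603924 0.036     ]] [[0.52494267 0.01567214 0.01      ]]
top green 226 [210.84513274 199.        ] [[0.44149635 0.18443047 0.036     ]] [[0.44314073 0.18796781 0.01      ]]
top plate ((521.4724731445312, 14.873287200927734), (199.8729248046875, 119.59100341796875), 2.8402950763702393)
top high 509
[593, 32, 145] [589, 29, 148] [587, 35, 142] [610, -107, 53] [584, 32, 143] [607, -108, 51] [582, 35, 140] [603, -101, 53] [581, 44, 130] [578, 26, 146] [600, -98, 51] [581, 53, 111] [577, 35, 136] [592, 16, 60] [597, -105, 52] [580, 62, 103] [576, 44, 124] [573, 26, 141] [591, 6, 53] [582, 94, 71] [579, 71, 88] [575, 53, 112] [571, 35, 132] [586, 16, 61] [591, -102, 50] [579, 84, 73] [575, 65, 96] [572, 47, 111] [584, 28, 54] [583, 10, 61] [587, -108, 52] [575, 78, 79] [571, 59, 103] [580, 41, 56] [580, 22, 57] [584, -99, 51] [576, 98, 50] [571, 78, 80] [569, 59, 93] [577, 41, 54] [578, 22, 51] [581, -99, 50] [572, 111, 52] [573, 91, 53] [568, 71, 80] [574, 53, 51] [574, 34, 52] [576, 12, 47] [564, 149, 79] [569, 117, 53] [570, 98,
[... 1953 characters left out ...]
9, 23, 53] [589, 9, 57] [577, 21, 53] [588, 7, 55] [580, 16, 50] [576, 19, 46] [584, 4, 52] [580, 4, 51] [610, -104, 49] [602, -100, 48] [609, -114, 54] [598, -103, 50] [608, -115, 52] [593, -101, 48] [604, -112, 48] [616, -124, 47] [594, -109, 51] [606, -121, 50] [587, -105, 48] [599, -116, 48] [608, -129, 51] [589, -111, 47] [599, -123, 48] [579, -105, 48] [588, -117, 50] [600, -128, 49] [579, -114, 52] [592, -125, 50] [456, -2, 61] [578, -118, 51] [592, -129, 48] [455, -3, 59] [574, -118, 51] [585, -130, 52] [449, -2, 59] [571, -115, 46] [580, -127, 50] [589, -140, 53] [452, -10, 60] [573, -126, 50] [585, -137, 50] [448, -10, 59] [574, -132, 51] [446, -1, 47] [457, -12, 48] [449, -13, 51]
```

View pics/crop.png

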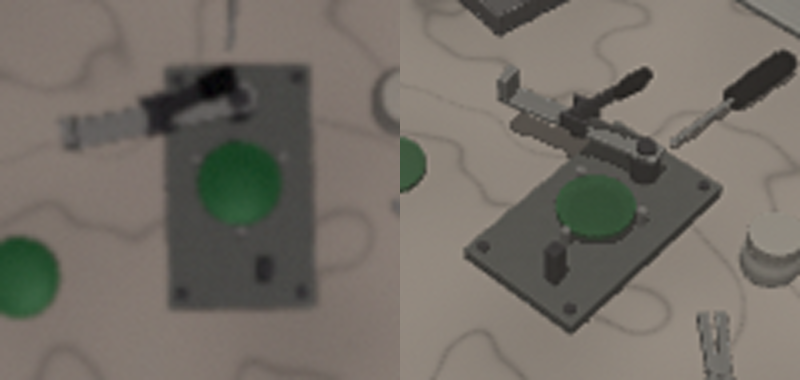

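The crop confirms it. The grey jig has the lens between its three pins, the stop post and the swung strap with the raised black lever, and its tab is at (70,132) in the left half. The measurements agree: centre (521,14) mm, yaw about 2.6°, stop post measured at (450,-6) against (450,-7) predicted. The tab is 137 mm from the pivot, so the strap is at about 1.39 rad.

```bash
cat >> h.py <<'E'
YAW=np.radians(2.6);O=np.array([.521,.0145,0.])
Rj=np.array([[np.cos(YAW),-np.sin(YAW),0],[np.sin(YAW),np.cos(YAW),0],[0,0,1]])
def toj(p): return (np.asarray(p)-O)@Rj
def rep():
    from scipy.spatial.transform import Rotation as Ro
    o=get_obs();R=Ro.from_quat(o['tool_rot'][[1,2,3,0]]).as_matrix()
    print('t',round(o['t'],2),'jig mm',np.round(toj(o['eef_pos'])*1000,1),'F jig',np.round(o['contact_force']@Rj,1),'toolx in jig deg',np.degrees(np.arctan2(*(Rj.T@R[:,0])[[1,0]])),'z',R[:,2].round(3),'w',o['gripper_width']);return o,R
E
python3 - <<'E'
import station
print([k for k in dir(station) if not k.startswith('__')],getattr(station,'finger_overhang',None))
from h import *;rep()
for p in [(.556,.152,.078),(.588,.029,.148),(.45,-.006,.06)]:print(toj(p).round(4))
E
```

```text
['PlanningError', 'calibration', 'finger_overhang', 'get_obs', 'hand_in', 'read_camera'] 0.025
t 0.1 jig mm [-337.2  658.1  255.4] F jig [-0.5  0.5  0. ] toolx in jig deg 164.1785118628987 z [-0.    -0.002 -1.   ] w 1.0001194348220328
[0.0412 0.1358 0.078 ]
[0.0676 0.0114 0.148 ]
[-0.0719 -0.0173  0.06  ]
```

Request:
drive_tool(increments=[{"claw": 0, "wz": -8}, {"claw": 0, "wz": -8}, {"dx": -0.026, "dy": -0.032}, {"dx": -0.026, "dy": -0.032}, {"dx": -0.026, "dy": -0.032}, {"dx": -0.026, "dy": -0.032}, {"dx": -0.026, "dy": -0.032}, {"dx": -0.026, "dy": -0.032}, {"dx": -0.026, "dy": -0.032}, {"dx": -0.026, "dy": -0.032}, {"dx": -0.026, "dy": -0.032}, {"dx": -0.026, "dy": -0.032}, {"dx": -0.026, "dy": -0.032}, {"dx": -0.026, "dy": -0.032}, {"dx": -0.026, "dy": -0.032}, {"dx": -0.026, "dy": -0.032}, {"dx": -0.026, "dy": -0.032}, {"dx": -0.026, "dy": -0.032}, {}, {}])

```text
schema error: expected keys claw, dx, dy, dz, wx, wy, wz
```

Run:
```python
from h import *
o,R=rep();c=wristcal(o);p,d=read_camera('wrist')
cv2.imwrite('pics/w1.png',p[:,:,::-1])
print([(n,proj(c,O+Rj@np.array(x)).round()) for n,x in dict(tab=(.041,.136,.078),piv=(.065,0,.055),stop=(-.072,-.018,.06),lens=(0,0,.036)).items()])
```

```text
t 0.1 jig mm [-337.2  658.1  255.4] F jig [-0.5  0.5  0. ] toolx in jig deg 164.1785118628987 z [-0.    -0.002 -1.   ] w 1.0001194348220328
[('tab', array([[  9., 479.]])), ('piv', array([[-30., 474.]])), ('stop', array([[-82., 425.]])), ('lens', array([[-44., 443.]]))]
```

View pics/w1.png

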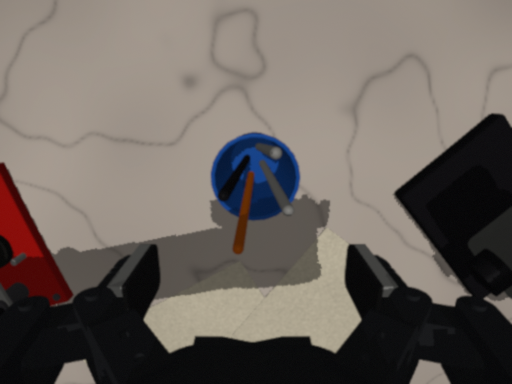

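The move was refused because every row needs all the keys, so this wrist picture is still from the start pose. It shows the blue cup at (255,175) and none of the job.

Request:
drive_tool(increments=[{"claw": 0, "dx": 0, "dy": 0, "dz": 0, "wx": 0, "wy": 0, "wz": -8}, {"claw": 0, "dx": 0, "dy": 0, "dz": 0, "wx": 0, "wy": 0, "wz": -8}, {"claw": 0, "dx": -0.026, "dy": -0.032, "dz": 0, "wx": 0, "wy": 0, "wz": 0}, {"claw": 0, "dx": -0.026, "dy": -0.032, "dz": 0, "wx": 0, "wy": 0, "wz": 0}, {"claw": 0, "dx": -0.026, "dy": -0.032, "dz": 0, "wx": 0, "wy": 0, "wz": 0}, {"claw": 0, "dx": -0.026, "dy": -0.032, "dz": 0, "wx": 0, "wy": 0, "wz": 0}, {"claw": 0, "dx": -0.026, "dy": -0.032, "dz": 0, "wx": 0, "wy": 0, "wz": 0}, {"claw": 0, "dx": -0.026, "dy": -0.032, "dz": 0, "wx": 0, "wy": 0, "wz": 0}, {"claw": 0, "dx": -0.026, "dy": -0.032, "dz": 0, "wx": 0, "wy": 0, "wz": 0}, {"claw": 0, "dx": -0.026, "dy": -0.032, "dz": 0, "wx": 0, "wy": 0, "wz": 0}, {"claw": 0, "dx": -0.026, "dy": -0.032, "dz": 0, "wx": 0, "wy": 0, "wz": 0}, {"claw": 0, "dx": -0.026, "dy": -0.032, "dz": 0, "wx": 0, "wy": 0, "wz": 0}, {"claw": 0, "dx": -0.026, "dy": -0.032, "dz": 0, "wx": 0, "wy": 0, "wz": 0}, {"claw": 0, "dx": -0.026, "dy": -0.032, "dz": 0, "wx": 0, "wy": 0, "wz": 0}, {"claw": 0, "dx": -0.026, "dy": -0.032, "dz": 0, "wx": 0, "wy": 0, "wz": 0}, {"claw": 0, "dx": -0.026, "dy": -0.032, "dz": 0, "wx": 0, "wy": 0, "wz": 0}, {"claw": 0, "dx": -0.026, "dy": -0.032, "dz": 0, "wx": 0, "wy": 0, "wz": 0}, {"claw": 0, "dx": -0.026, "dy": -0.032, "dz": 0, "wx": 0, "wy": 0, "wz": 0}, {"claw": 0, "dx": 0, "dy": 0, "dz": 0, "wx": 0, "wy": 0, "wz": 0}, {"claw": 0, "dx": 0, "dy": 0, "dz": 0, "wx": 0, "wy": 0, "wz": 0}])

```text
t: 2.65
eef_pos: [0.5942, 0.1663, 0.2559]
tool_rot: [-0.0, -0.024, 1.0, 0.0]
contact_force: [-1.4, 0.4, -0.1]
gripper_width: 0.001
grasp_force: 0.0
```

Run:
```python
from h import *
o,R=rep();c=wristcal(o);p,d=read_camera('wrist')
cv2.imwrite('pics/w2.png',p[:,:,::-1])
print([(n,proj(c,O+Rj@np.array(x)).round()) for n,x in dict(tab=(.041,.136,.078),piv=(.065,0,.055),stop=(-.072,-.018,.06),lens=(0,0,.036)).items()])
```

```text
t 2.65 jig mm [ 80.  148.3 255.9] F jig [-1.4  0.4 -0.1] toolx in jig deg -179.81271235472155 z [-0.001  0.    -1.   ] w 0.0010902435720632003
[('tab', array([[239., 136.]])), ('piv', array([[108., 157.]])), ('stop', array([[74., 13.]])), ('lens', array([[110.,  92.]]))]
```

View pics/w2.png

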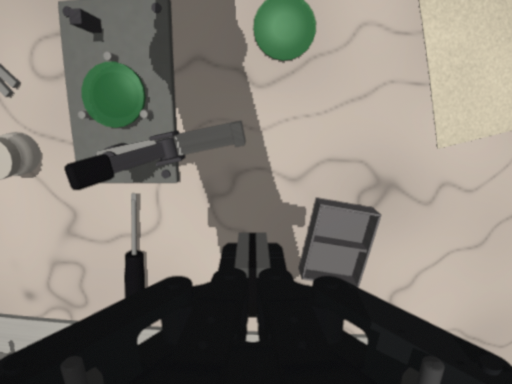

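The wrist view agrees with the predictions: tab at about (237,133) against (239,136), lens at (112,94) against (110,92). Next I go down beside the tab's outer face and push the strap round the first half of its arc.

Request:
drive_tool(increments=[{"claw": 0, "dx": 0, "dy": 0, "dz": 0.035, "wx": 0, "wy": 0, "wz": 0}, {"claw": 0, "dx": 0, "dy": 0, "dz": 0.035, "wx": 0, "wy": 0, "wz": 0}, {"claw": 0, "dx": 0, "dy": 0, "dz": 0.035, "wx": 0, "wy": 0, "wz": 0}, {"claw": 0, "dx": 0, "dy": 0, "dz": 0.035, "wx": 0, "wy": 0, "wz": 0}, {"claw": 0, "dx": 0, "dy": 0, "dz": 0.033, "wx": 0, "wy": 0, "wz": 0}, {"claw": 0, "dx": 0, "dy": 0, "dz": 0, "wx": 0, "wy": 0, "wz": 0}, {"claw": 0, "dx": 0.006, "dy": -0.003, "dz": 0, "wx": 0, "wy": 0, "wz": 0}, {"claw": 0, "dx": 0.006, "dy": -0.003, "dz": 0, "wx": 0, "wy": 0, "wz": 0}, {"claw": 0, "dx": 0.005, "dy": -0.003, "dz": 0, "wx": 0, "wy": 0, "wz": 0}, {"claw": 0, "dx": 0.012, "dy": -0.001, "dz": 0, "wx": 0, "wy": 0, "wz": 0}, {"claw": 0, "dx": 0.012, "dy": -0.002, "dz": 0, "wx": 0, "wy": 0, "wz": 0}, {"claw": 0, "dx": 0.0115, "dy": -0.003, "dz": 0, "wx": 0, "wy": 0, "wz": 0}, {"claw": 0, "dx": 0.0115, "dy": -0.0035, "dz": 0, "wx": 0, "wy": 0, "wz": 0}, {"claw": 0, "dx": 0.011, "dy": -0.005, "dz": 0, "wx": 0, "wy": 0, "wz": 0}, {"claw": 0, "dx": 0.011, "dy": -0.0055, "dz": 0, "wx": 0, "wy": 0, "wz": 0}, {"claw": 0, "dx": 0.01, "dy": -0.007, "dz": 0, "wx": 0, "wy": 0, "wz": 0}, {"claw": 0, "dx": 0.01, "dy": -0.007, "dz": 0, "wx": 0, "wy": 0, "wz": 0}, {"claw": 0, "dx": 0, "dy": 0, "dz": 0, "wx": 0, "wy": 0, "wz": 0}])

```text
t: 4.95
eef_pos: [0.4899, 0.1166, 0.0833]
tool_rot: [-0.001, -0.023, 1.0, -0.0]
contact_force: [0.1, 1.0, -0.8]
gripper_width: -0.0
grasp_force: 0.0
```

Run:
```python
from h import *
o,R=rep()
f,d=read_camera('side');f2,d=read_camera('top')
cv2.imwrite('pics/s3.png',np.hstack([cv2.resize(f[100:290,180:380,::-1],(400,380)),cv2.resize(f2[120:215,200:300,::-1],(400,380))]))
```

```text
t 4.95 jig mm [-26.4 103.4  83.3] F jig [ 0.1  1.  -0.8] toolx in jig deg -179.91433391633365 z [-0.001 -0.    -1.   ] w -0.00043524546135007876
```

View pics/s3.png

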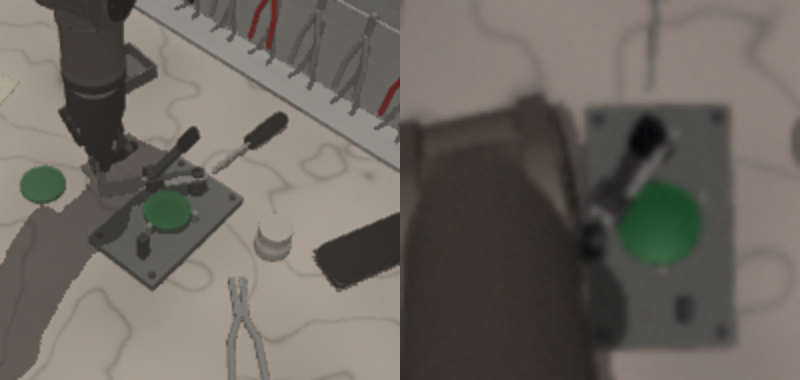

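The strap follows: side crop shows the tab against the finger at (100,180), lens still on its seat. Continue to just before the stop.

Request:
drive_tool(increments=[{"claw": 0, "dx": 0.008, "dy": -0.008, "dz": 0, "wx": 0, "wy": 0, "wz": 0}, {"claw": 0, "dx": 0.008, "dy": -0.008, "dz": 0, "wx": 0, "wy": 0, "wz": 0}, {"claw": 0, "dx": 0.007, "dy": -0.01, "dz": 0, "wx": 0, "wy": 0, "wz": 0}, {"claw": 0, "dx": 0.007, "dy": -0.01, "dz": 0, "wx": 0, "wy": 0, "wz": 0}, {"claw": 0, "dx": 0.005, "dy": -0.011, "dz": 0, "wx": 0, "wy": 0, "wz": 0}, {"claw": 0, "dx": 0.005, "dy": -0.011, "dz": 0, "wx": 0, "wy": 0, "wz": 0}, {"claw": 0, "dx": 0.003, "dy": -0.008, "dz": 0, "wx": 0, "wy": 0, "wz": 0}, {"claw": 0, "dx": 0, "dy": -0.004, "dz": 0, "wx": 0, "wy": 0, "wz": 0}, {"claw": 0, "dx": 0, "dy": -0.003, "dz": 0, "wx": 0, "wy": 0, "wz": 0}, {"claw": 0, "dx": 0, "dy": 0, "dz": 0, "wx": 0, "wy": 0, "wz": 0}])

```text
t: 6.3
eef_pos: [0.4516, 0.0426, 0.0832]
tool_rot: [-0.0, -0.024, 1.0, -0.0]
contact_force: [-0.3, 0.4, -0.4]
gripper_width: 0.001
grasp_force: 0.0
```

Request:
drive_tool(increments=[{"claw": 0, "dx": 0, "dy": -0.002, "dz": 0, "wx": 0, "wy": 0, "wz": 0}, {"claw": 0, "dx": 0, "dy": 0, "dz": 0, "wx": 0, "wy": 0, "wz": 0}])

```text
t: 6.55
eef_pos: [0.4516, 0.0408, 0.0832]
tool_rot: [-0.0, -0.024, 1.0, -0.0]
contact_force: [-0.1, 0.9, -0.4]
gripper_width: -0.002
grasp_force: 0.1
```

Request:
drive_tool(increments=[{"claw": 0, "dx": 0, "dy": -0.002, "dz": 0, "wx": 0, "wy": 0, "wz": 0}, {"claw": 0, "dx": 0, "dy": 0, "dz": 0, "wx": 0, "wy": 0, "wz": 0}])

```text
t: 6.8
eef_pos: [0.4517, 0.0386, 0.0833]
tool_rot: [-0.0, -0.024, 1.0, -0.0]
contact_force: [0.1, 0.4, -0.3]
gripper_width: 0.002
grasp_force: 0.1
```

Run:
```python
from h import *
rep()
```

```text
t 6.8 jig mm [-68.2  27.3  83.3] F jig [ 0.1  0.4 -0.3] toolx in jig deg -179.84041248156294 z [-0. -0. -1.] w 0.0022287436621886356
```

Request:
drive_tool(increments=[{"claw": 0, "dx": 0, "dy": -0.002, "dz": 0, "wx": 0, "wy": 0, "wz": 0}, {"claw": 0, "dx": 0, "dy": 0, "dz": 0, "wx": 0, "wy": 0, "wz": 0}])

```text
t: 7.05
eef_pos: [0.4517, 0.0368, 0.0833]
tool_rot: [-0.0, -0.024, 1.0, 0.0]
contact_force: [-0.5, 1.1, -0.5]
gripper_width: 0.0
grasp_force: 0.6
```

Request:
drive_tool(increments=[{"claw": 0, "dx": 0, "dy": -0.002, "dz": 0, "wx": 0, "wy": 0, "wz": 0}, {"claw": 0, "dx": 0, "dy": 0, "dz": 0, "wx": 0, "wy": 0, "wz": 0}])

```text
t: 7.3
eef_pos: [0.4517, 0.0366, 0.0833]
tool_rot: [-0.0, -0.025, 1.0, 0.001]
contact_force: [-2.1, 7.9, -0.7]
gripper_width: 0.003
grasp_force: 3.6
```

Request:
drive_tool(increments=[{"claw": 0, "dx": 0, "dy": -0.001, "dz": 0, "wx": 0, "wy": 0, "wz": 0}, {"claw": 0, "dx": 0, "dy": 0, "dz": 0, "wx": 0, "wy": 0, "wz": 0}])

```text
t: 7.55
eef_pos: [0.4517, 0.0364, 0.0833]
tool_rot: [-0.0, -0.025, 1.0, 0.001]
contact_force: [-2.9, 10.2, -0.8]
gripper_width: -0.001
grasp_force: 5.0
```

The finger stopped dead at jig y = 25 mm with 10 N on it, which equals half the tab plus half the finger, so the strap is on its stop. Now I back off, rise clear of the lever and move over it.

Request:
drive_tool(increments=[{"claw": 0, "dx": 0, "dy": 0.01, "dz": 0, "wx": 0, "wy": 0, "wz": 0}, {"claw": 0, "dx": 0, "dy": 0.02, "dz": 0, "wx": 0, "wy": 0, "wz": 0}, {"claw": 0, "dx": 0, "dy": 0, "dz": -0.03, "wx": 0, "wy": 0, "wz": 0}, {"claw": 0, "dx": 0, "dy": 0, "dz": -0.035, "wx": 0, "wy": 0, "wz": 0}, {"claw": 0, "dx": 0, "dy": 0, "dz": -0.035, "wx": 0, "wy": 0, "wz": 0}, {"claw": 0, "dx": 0, "dy": 0, "dz": -0.03, "wx": 0, "wy": 0, "wz": 0}, {"claw": 0, "dx": -0.02, "dy": -0.01, "dz": 0, "wx": 0, "wy": 0, "wz": 0}, {"claw": 0, "dx": -0.03, "dy": -0.014, "dz": 0, "wx": 0, "wy": 0, "wz": 0}, {"claw": 0, "dx": -0.03, "dy": -0.014, "dz": 0, "wx": 0, "wy": 0, "wz": 0}, {"claw": 0, "dx": -0.03, "dy": -0.014, "dz": 0, "wx": 0, "wy": 0, "wz": 0}, {"claw": 0, "dx": 0, "dy": 0, "dz": 0, "wx": 0, "wy": 0, "wz": 0}, {"claw": 0, "dx": 0, "dy": 0, "dz": 0, "wx": 0, "wy": 0, "wz": 0}])

```text
t: 9.05
eef_pos: [0.5621, 0.0172, 0.2129]
tool_rot: [-0.001, -0.024, 1.0, -0.0]
contact_force: [0.2, -0.6, 0.3]
gripper_width: -0.001
grasp_force: 0.0
```

Run:
```python
from h import *
o,R=rep();c=wristcal(o);p,_=read_camera('wrist');f,d=read_camera('side')
cs=calibration('side')
print('side pred lever tip',proj(cs,O+Rj@np.array([.053,0,.148])),'tab',proj(cs,O+Rj@np.array([-.072,0,.078])))
cv2.imwrite('pics/s4.png',np.hstack([cv2.resize(f[110:260,180:338,::-1],(400,380)),cv2.resize(p[:,:,::-1],(400,300))[:,:].copy() if 0 else cv2.resize(p[:,:,::-1],(400,380))]))
```

```text
t 9.05 jig mm [ 41.2   0.8 212.9] F jig [ 0.2 -0.6  0.3] toolx in jig deg -179.8379449486335 z [-0.001 -0.    -1.   ] w -0.0008101409905555528
side pred lever tip [[277.11057597 166.40659963]] tab [[245.47311548 210.98204469]]
```

View pics/s4.png

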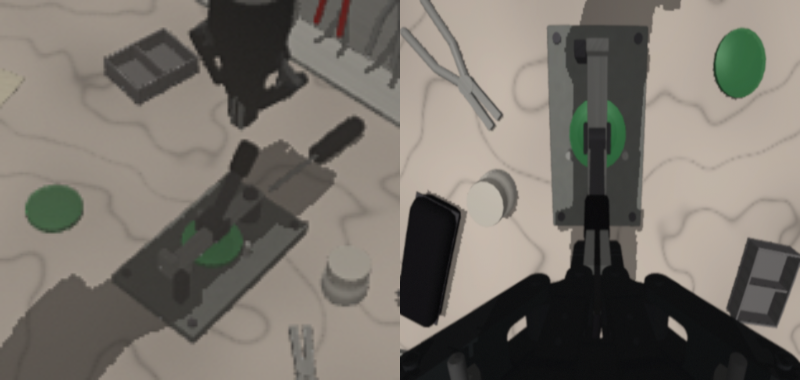

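The wrist crop shows the strap beside the stop post at (585,50) and lined up along the jig. The lever's black grip, at (597,212), points straight under the fingers. The side crop puts the lever tip at (276,168), with (277,166) predicted. Next I push it down.

Request:
drive_tool(increments=[{"claw": 0, "dx": -0.002, "dy": -0.001, "dz": 0.015, "wx": 0, "wy": 0, "wz": 0}, {"claw": 0, "dx": 0, "dy": 0, "dz": 0.012, "wx": 0, "wy": 0, "wz": 0}, {"claw": 0, "dx": 0, "dy": 0, "dz": 0.006, "wx": 0, "wy": 0, "wz": 0}, {"claw": 0, "dx": -0.001, "dy": 0, "dz": 0.006, "wx": 0, "wy": 0, "wz": 0}, {"claw": 0, "dx": -0.002, "dy": 0, "dz": 0.006, "wx": 0, "wy": 0, "wz": 0}, {"claw": 0, "dx": -0.002, "dy": 0, "dz": 0.006, "wx": 0, "wy": 0, "wz": 0}])

```text
t: 9.9
eef_pos: [0.5705, 0.0165, 0.1624]
tool_rot: [0.0, -0.024, 1.0, 0.0]
contact_force: [-0.9, -0.4, 2.9]
gripper_width: 0.001
grasp_force: 1.3
```

Request:
drive_tool(increments=[{"claw": 0, "dx": -0.002, "dy": 0, "dz": 0.006, "wx": 0, "wy": 0, "wz": 0}, {"claw": 0, "dx": -0.002, "dy": 0, "dz": 0.006, "wx": 0, "wy": 0, "wz": 0}, {"claw": 0, "dx": -0.002, "dy": 0, "dz": 0.006, "wx": 0, "wy": 0, "wz": 0}])

```text
t: 10.28
eef_pos: [0.5763, 0.0168, 0.1441]
tool_rot: [0.0, -0.024, 1.0, 0.0]
contact_force: [-0.5, -0.1, 4.2]
gripper_width: 0.001
grasp_force: 1.5
```

Request:
drive_tool(increments=[{"claw": 0, "dx": -0.002, "dy": 0, "dz": 0.006, "wx": 0, "wy": 0, "wz": 0}, {"claw": 0, "dx": -0.002, "dy": 0, "dz": 0.006, "wx": 0, "wy": 0, "wz": 0}])

```text
t: 10.52
eef_pos: [0.5803, 0.017, 0.132]
tool_rot: [0.0, -0.024, 1.0, 0.0]
contact_force: [1.2, -0.7, 3.8]
gripper_width: 0.001
grasp_force: 1.6
```

Request:
drive_tool(increments=[{"claw": 0, "dx": -0.002, "dy": 0, "dz": 0.006, "wx": 0, "wy": 0, "wz": 0}, {"claw": 0, "dx": -0.002, "dy": 0, "dz": 0.006, "wx": 0, "wy": 0, "wz": 0}, {"claw": 0, "dx": -0.002, "dy": 0, "dz": 0.006, "wx": 0, "wy": 0, "wz": 0}, {"claw": 0, "dx": -0.002, "dy": 0, "dz": 0.005, "wx": 0, "wy": 0, "wz": 0}, {"claw": 0, "dx": -0.001, "dy": 0, "dz": 0.004, "wx": 0, "wy": 0, "wz": 0}, {"claw": 0, "dx": 0, "dy": 0, "dz": 0, "wx": 0, "wy": 0, "wz": 0}])

```text
t: 11.28
eef_pos: [0.5882, 0.0174, 0.1046]
tool_rot: [-0.001, -0.024, 1.0, -0.0]
contact_force: [0.0, 0.0, -0.1]
gripper_width: -0.002
grasp_force: 0.0
```

Request:
drive_tool(increments=[{"claw": 0, "dx": 0, "dy": 0, "dz": 0.003, "wx": 0, "wy": 0, "wz": 0}, {"claw": 0, "dx": 0, "dy": 0, "dz": 0, "wx": 0, "wy": 0, "wz": 0}])

```text
t: 11.52
eef_pos: [0.5885, 0.0174, 0.102]
tool_rot: [-0.0, -0.024, 1.0, -0.0]
contact_force: [0.3, -0.1, -0.5]
gripper_width: -0.001
grasp_force: 0.2
```

Request:
drive_tool(increments=[{"claw": 0, "dx": 0, "dy": 0, "dz": 0.003, "wx": 0, "wy": 0, "wz": 0}, {"claw": 0, "dx": 0, "dy": 0, "dz": 0, "wx": 0, "wy": 0, "wz": 0}])

```text
t: 11.78
eef_pos: [0.5889, 0.0174, 0.0992]
tool_rot: [-0.0, -0.024, 1.0, -0.0]
contact_force: [1.0, -0.4, 1.7]
gripper_width: -0.001
grasp_force: 0.5
```

Request:
drive_tool(increments=[{"claw": 0, "dx": 0, "dy": 0, "dz": 0.002, "wx": 0, "wy": 0, "wz": 0}, {"claw": 0, "dx": 0, "dy": 0, "dz": 0, "wx": 0, "wy": 0, "wz": 0}])

```text
t: 12.02
eef_pos: [0.5891, 0.0174, 0.0973]
tool_rot: [0.0, -0.024, 1.0, 0.0]
contact_force: [1.6, -0.1, 1.5]
gripper_width: -0.002
grasp_force: 1.0
```

Request:
drive_tool(increments=[{"claw": 0, "dx": 0, "dy": 0, "dz": 0.002, "wx": 0, "wy": 0, "wz": 0}, {"claw": 0, "dx": 0, "dy": 0, "dz": 0, "wx": 0, "wy": 0, "wz": 0}])

```text
t: 12.28
eef_pos: [0.5893, 0.0174, 0.096]
tool_rot: [0.0, -0.024, 1.0, 0.0]
contact_force: [-1.0, -0.2, 9.8]
gripper_width: 0.001
grasp_force: 4.4
```

Request:
drive_tool(increments=[{"claw": 0, "dx": 0, "dy": 0, "dz": 0.001, "wx": 0, "wy": 0, "wz": 0}, {"claw": 0, "dx": 0, "dy": 0, "dz": 0, "wx": 0, "wy": 0, "wz": 0}])

```text
t: 12.52
eef_pos: [0.5893, 0.0174, 0.0957]
tool_rot: [0.0, -0.024, 1.0, 0.0]
contact_force: [-3.5, -0.3, 16.4]
gripper_width: 0.004
grasp_force: 8.1
```

Request:
drive_tool(increments=[{"claw": 0, "dx": 0, "dy": 0, "dz": 0.001, "wx": 0, "wy": 0, "wz": 0}, {"claw": 0, "dx": 0, "dy": 0, "dz": 0, "wx": 0, "wy": 0, "wz": 0}])

```text
t: 12.78
eef_pos: [0.5893, 0.0174, 0.0955]
tool_rot: [0.0, -0.024, 1.0, 0.0]
contact_force: [-6.4, -0.1, 23.0]
gripper_width: 0.0
grasp_force: 11.7
```

Request:
drive_tool(increments=[{"claw": 0, "dx": 0, "dy": 0, "dz": -0.01, "wx": 0, "wy": 0, "wz": 0}, {"claw": 0, "dx": 0, "dy": 0, "dz": -0.03, "wx": 0, "wy": 0, "wz": 0}, {"claw": 0, "dx": 0, "dy": 0, "dz": -0.04, "wx": 0, "wy": 0, "wz": 0}, {"claw": 0, "dx": 0, "dy": 0, "dz": -0.04, "wx": 0, "wy": 0, "wz": 0}, {"claw": 0, "dx": -0.03, "dy": 0, "dz": -0.03, "wx": 0, "wy": 0, "wz": 0}, {"claw": 0, "dx": -0.03, "dy": 0, "dz": 0, "wx": 0, "wy": 0, "wz": 0}, {"claw": 0, "dx": 0, "dy": 0, "dz": 0, "wx": 0, "wy": 0, "wz": 0}])

```text
t: 13.65
eef_pos: [0.6497, 0.0206, 0.2427]
tool_rot: [-0.0, -0.024, 1.0, -0.0]
contact_force: [-0.1, 0.1, -0.6]
gripper_width: 0.0
grasp_force: 0.0
```

Run:
```python
from h import *
o,R=rep();c=wristcal(o);p,d=read_camera('wrist');f,_=read_camera('side')
X=[]
for n,x in dict(grip=(.08,0,.071),bar=(.04,0,.069),tab=(-.072,0,.078),tabl=(-.072,.008,.078),tabr=(-.072,-.008,.078)).items():
    u=proj(c,O+Rj@np.array(x))[0];iu=u.round().astype(int)
    if 0<=iu[0]<512 and 0<=iu[1]<384: print(n,u.round(),(toj(depthpts(c,u,[d[iu[1],iu[0]]]))*1000).round(1))
cv2.imwrite('pics/s5.png',np.hstack([cv2.resize(f[110:260,180:338,::-1],(400,380)),cv2.resize(p[:,:,::-1],(400,380))]))
```

```text
t 13.65 jig mm [128.9   0.3 242.7] F jig [-0.1  0.1 -0.6] toolx in jig deg -179.79970567039152 z [-0. -0. -1.] w 3.338862123353314e-05
grip [253. 125.] [[80.   0.  70.6]]
bar [253.  79.] [[39.9  0.  67.2]]
```

View pics/s5.png

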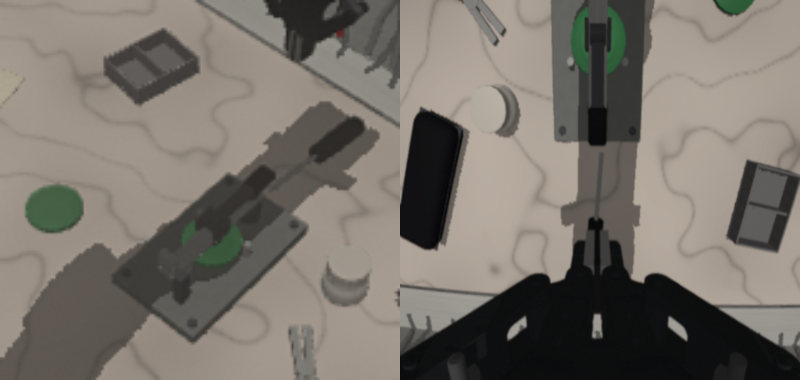

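The lever lies level: the grip top measures 70.6 mm, with 71 expected. The strap is in line against its post, the lens is seated and the other things have not moved. The robot touches nothing, so I'm handing in.

```bash
python3 -c "
from station import *
print(hand_in())"
```

```text
the job is handed in; nothing more can be done
None
```

I pushed the strap round to its stop post and then pushed the cam lever fully down, so the foot clamps the lens in its seat; the job was handed in at about 14 s of the 48 s allowed.

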